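Monthly test of the bathroom safety socket

ROBOT

A 6-joint arm with a two-finger parallel gripper is mounted at the origin on the work surface. World frame = base frame: x ahead of the robot, y to its left, z up, the work surface at z = 0. Lengths are in m, angles in rad, forces in N, time in s.
With the tool pointing down it reaches from about 0.375 to 0.9 m from the base axis. Payload 3.1 kg.
Tool frame: the origin (TCP) lies on the centre line of the jaws, within the pads' length; the fingertips stand ahead of it and the grasp point (between the pads) lies 3 mm ahead of it (robot.tip_reach is the z of the fingertips in the tool frame, in m); z points along the fingers, y is the line along which they close (so a half turn about z gives the same grasp; the last joint's range is limited). The gripper opens to 87 mm and grips with 3 to 60 N. Pads are 19 mm wide; open, the fingers measure 117 mm over their backs; the gripper's body (75 mm by 190 mm) begins 51 mm behind the grasp point.
Start: joints at [-1.397, 0.527, 1.433, -0, 1.181, -0.178], TCP at [0.216, -0.586, 0.245] pointing down, gripper open.
Joint ranges: [-3.08, 3.08], [-0.75, 2.2], [0.22, 2.44], [-1.43, 4.57], [0, 2.65], [-2.85, 2.85]. Speed limits (rad/s): [2.79, 2.79, 3.14, 3.14, 3.14, 3.14].

INTERFACE

Orientations are given as a unit quaternion [x, y, z, w].
In Python, from rig import sensors, eyes, ticket, robot gives the robot as it stands.
- The arm moves only by the tool drive_tool, never from a script. Its argument "deltas" is a list that holds one entry, the list of rows, each a list of 6 numbers: the shift along the tool's x, y, z in mm, then the turn, a rotation vector about the tool's x, y, z in rad. A call has 1 to 8 rows; each row shifts and turns the commanded pose from where the row before left it, along the tool's axes as they then stand; what a row does not reach is not made up. A row lasts 1/12 s, in which the tool goes at most 41.7 mm and 7.16 degrees, less where a joint would pass 70% of its speed; a pose out of reach is approached as far as the arm can. A call is refused whole if a number of a shift passes 41.7 or a number of a turn 0.125, either way. A call with a gripper value outside its range is refused whole. "gripper" is the opening in per cent of the stroke, from 0 (shut) to 100 (fully open), set as the call begins (left out, the last holds). The fingers move at their own pace and stop on an object; "squeeze" is the grip in N (left out, the last holds). Time passes only in rows, so rows that do not move let the fingers close. It gives the time, the measured TCP pose, the force, the opening and the grip force at its end, in the units of the state.
- sensors.get_obs(): the state, without advancing time (a new reading comes with each control period).
- eyes.camera(name): name is "side" or "top" or "wrist"; returns a dict with "img" (480x640x3 uint8, red, green, blue), "fov_y" (degrees; the focal length in pixels is half the picture's height over the tangent of half this angle, whatever the lens; pixels are square), "cx", "cy" (the principal point, pixels), "xyz" and "attitude" of the camera in the world; the wrist camera has in their place "hand_eye" (4x4, takes a point from camera to tool coordinates, whose origin is the TCP and whose axes are the flange's). Camera axes: x right, y up, looking along -z (the intrinsics and any distortion apply to the point x, -y, -z); pixel columns grow to the right and rows downward; lengths in m; the calibration is good to about 2 mm. A picture is of the moment at which its call begins: read the wrist's pose just before it. There is no depth.
- ticket.hand_in(): hands the job in; it is judged then, once.
The state is a dict: "time": time; "q": joint angles; "joint_velocities": joint speeds; "joint_torque": joint torques, N m; "position": TCP position; "tool_rot": TCP orientation; "ft_force": force on the tool from outside, world axes, zero at the start; "moment": the same for the moment, N m; "grip_width": finger opening in m; "grip_force": force on a finger pad.
Only numpy, scipy, OpenCV 4.12 (cv2) and the standard library are available. Lean on these libraries where they do the work, as an engineer would, in place of code of your own. Each camera call takes 0.05 s, during which the arm holds its last target. There are 200 camera calls.

TASK

Do the monthly check of the safety socket on the washbasin counter with light presses of the fingertips: tap the orange dome of the plug-in night-light to switch it on, then press the yellow TEST key fully in (the green RESET key pops out), then press the green RESET key fully in again, and at last tap the dome once more to switch the night-light off. Press gently, let go after each press, and leave the night-light and the charger plugged in and everything else on the counter where it stands.

Things in the scene. Friction and masses are not known exactly. Their poses are not given: they have to be found in the camera images.
- unit: grey power unit fixed to the counter, 95 (its x) by 300 (its y) by 50 mm high; origin at the centre of its underside, z up. In its flat top: two sockets at y = +105 and -105 mm (one holds the night-light, the other the charger, either way round), between them the TEST key (y = +26 mm) and the RESET key (y = -26 mm), linked inside: as one goes in, the other comes out by as much
- test_key (a joint): yellow TEST key, how far it is pressed in: 0 = out (start; top 61 mm above the counter), 0.005 m = fully in against its stop (top 56 mm above the counter). Moves at about 3 to 4 N, stays where it is left; past the stop its sprung cap gives 4 mm more, at 5 to 12 N
- test_key_top (a point): centre of the top face of the round yellow TEST key, 19 mm across its flat top, 23 mm over all; moves with the key; pressed straight down
- reset_key (a joint): green RESET key, how far it stands out: 0 = fully in against its stop (start; top 56 mm above the counter), 0.005 m = popped out (top 61 mm above the counter). Moves at about 3 to 4 N, stays where it is left; past the stop its sprung cap gives 4 mm more, at 5 to 12 N
- reset_key_top (a point): centre of the top face of the round green RESET key, the same size as TEST; moves with the key; pressed straight down
- light: plug-in night-light, loose in a socket: round white body with a blue band, 60 mm across and 33 mm high above the unit, on it the orange push dome, 48 mm across; in all 51.5 mm above the unit's top, 101.5 mm above the counter. Origin on its axis at the unit's top face, z up; its plug reaches 14 mm down into the socket
- dome (a joint): orange dome, how far it is pressed down: 0 = up, 0.008 m = against its stop; a spring (1.5 N at first, 1.2 N more per mm, 11 N fully down) brings it back; it switches 2 mm down
- dome_top (a point): top centre of the orange dome (a flat spot 20 mm across); moves with the dome; pressed straight down
- charger: black plug-in charger block, 46 by 46 by 36 mm above the socket unit, loose in the other socket; origin on its axis at the unit's top face. To be left alone
- jar: blue cream jar, 60 mm across, 50 mm high, loose bystander; origin at the centre of its underside
- perfume: amber perfume bottle with a brass cap, 42 mm across, 100 mm high, loose bystander; origin at the centre of its underside
- tumbler: white tumbler, 72 mm across, 98 mm high, loose bystander; origin at the centre of its underside
- soap_dish: white soap dish with a green bar of soap, 85 by 120 mm, 38 mm high, loose bystander; origin at the centre of its underside
- vase: small glass vase with white flowers, about 95 mm across, 146 mm high, loose bystander; origin at the centre of its underside
- pump: green glass soap dispenser with a steel pump head, 68 mm across, 176 mm high, loose bystander; origin at the centre of its underside
- hairbrush: wooden hairbrush lying bristles down, 205 mm long (its x), 62 mm wide, 31 mm high, loose bystander; origin on the counter near the middle of its length
Things that resemble listed ones, but are neither listed nor needed, are in the scene too. What is shaped like the light but purple or turquoise is not meant.

How it is judged:
On the way, in this order (a step that is already met when the one before it is completed fails the run):
1. the night-light's dome is tapped down (2 mm or more) while TEST is still out (value of joint dome above 0.002 m and value of joint test_key below 0.001 m), for 0.03 s.
2. the dome is let go, and TEST is pressed in (4 mm or more) (value of joint test_key above 0.004 m and value of joint dome below 0.001 m), for 0.1 s.
3. RESET is pressed in again, to within 1 mm (value of joint each of reset_key, dome below 0.001 m), for 0.1 s.
4. the dome is tapped down a second time (2 mm or more) while RESET stays in (value of joint dome above 0.002 m and value of joint reset_key below 0.001 m), for 0.03 s.
At the end, for the whole second after the job is handed in: RESET is in and TEST is out (each within 1 mm), the dome is up (within 1 mm), and the night-light and the charger sit upright and at rest in their sockets (within 3 mm of height) (all of step 3 and value of joint test_key below 0.001 m and z of light in the frame of unit between 0.047 and 0.053 m and angle between each of light, charger's own z axis and vertical below 0.08 rad and linear speed of light below 0.01 m/s and z of charger in the frame of unit below 0.053 m); the robot touches nothing.
It fails at once if the unit or the night-light is pressed with more than 25 N, or the charger is pushed with more than 5 N (contact force between the fingers and unit above 25 N or contact force between the fingers and light above 25 N or contact force between the fingers and charger above 5 N).
It fails at once if something other than the fingers presses on the unit, the night-light or the charger with more than 5 N (contact force between the arm and unit above 5 N or contact force between the arm and light above 5 N or contact force between the arm and charger above 5 N).
It fails at once if the night-light or the charger is lifted in its socket by more than 5 mm (z of any of light, charger in the frame of unit above 0.055 m).
It fails at once if a bystander is moved by more than 15 mm (distance of any of jar, perfume, tumbler, soap_dish, vase, pump, hairbrush from where it was at the start of the episode above 0.015 m).
It also fails if it takes over 45 s, if anything falls off the work surface, if the arm or the gripper's body presses on something with over 40 N, if the wrist force passes 120 N, or if a joint passes its speed limit or range.

## Working session

There is one attempt and no reset: what is moved stays moved. The work goes in short steps, Python scripts to look and compute and a tool call to move; the robot and the scene stay as the last step left them, time stands still between calls to the robot, and variables do not carry over. Pictures are saved under pics/ and viewed, at most 10 in all, crops included, and the job is handed in when it is done.

Besides the shell and the picture viewer there is one more tool, called as name(argument=value, ...) on one line, values as JSON. drive_tool: Moves the arm, as the interface text tells. Its arguments: {"type":"object","properties":{"deltas":{"type":"array"},"gripper":{"type":"number"},"squeeze":{"type":"number"}},"required":["deltas"]}

```bash
mkdir -p pics; ls
python3 - <<'E'
from rig import sensors, eyes, ticket, robot
import cv2
o=sensors.get_obs();print(o,robot.tip_reach)
for n in("top","side","wrist"):
    c=eyes.camera(n);cv2.imwrite(f"pics/{n}0.png",c["img"][:,:,::-1]);print({k:v for k,v in c.items() if k!="img"})
E
```

```text
pics
{'time': 0.0, 'q': array([-1.39647632e+00,  5.28472036e-01,  1.43391509e+00, -8.11359011e-06,
        1.18139496e+00, -1.78494206e-01]), 'joint_velocities': array([ 2.81027208e-05,  1.03704679e-03,  4.66381358e-04,  7.76857573e-04,
       -5.96320055e-04, -3.84377105e-04]), 'joint_torque': array([-6.63067094e-04, -4.40045571e+01, -1.76588702e+01,  6.31577242e-02,
        5.80914749e-02, -1.49076363e-04]), 'position': array([ 0.21586928, -0.58579754,  0.24356392]), 'tool_rot': array([ 9.84479714e-01,  1.75494996e-01, -1.46661162e-06, -1.09472302e-03]), 'ft_force': array([-0.7546912 ,  0.01179205,  0.11411643]), 'moment': array([-0.01551059, -0.01693048, -0.01805835]), 'grip_force': 0.0, 'grip_width': 0.08689399656403221} 0.022
{'fov_y': 46.804855424594386, 'cx': 325.96149014090514, 'cy': 236.60380057437402, 'xyz': array([ 0.41442644, -0.065271  ,  1.17918509]), 'attitude': array([ 0.04576411, -0.04132578, -0.70100356,  0.71048704])}
{'fov_y': 53.23417993805644, 'cx': 316.20528630113756, 'cy': 237.2854972553113, 'xyz': array([0.02312015, 0.62891151, 0.88049143]), 'attitude': array([-0.13504382,  0.37775088,  0.86687386, -0.29596815])}
{'fov_y': 70.21254006901435, 'cx': 326.62514533649744, 'cy': 238.5218265093489, 'hand_eye': array([[ 6.08279780e-04,  9.61799954e-01,  2.73752585e-01,
         7.54788732e-02],
       [ 9.99997330e-01, -1.19533445e-03,  1.97767800e-03,
         1.67596553e-04],
       [ 2.22935651e-03,  2.73750651e-01, -9.61798113e-01,
        -1.39713215e-01],
       [ 0.00000000e+00,  0.00000000e+00,  0.00000000e+00,
         1.00000000e+00]])}
```

View pics/top0.png

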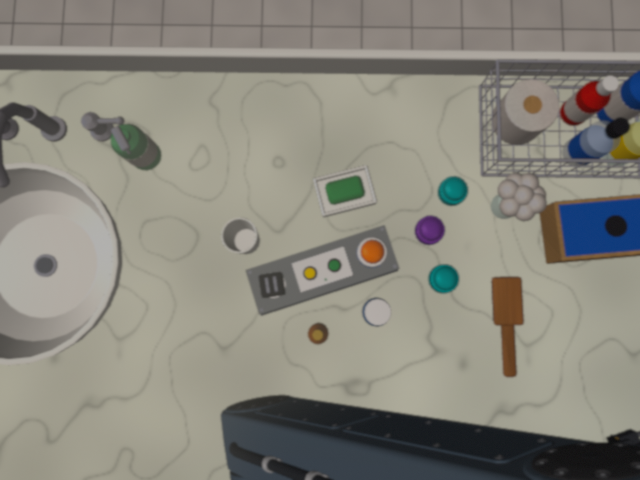

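View pics/side0.png

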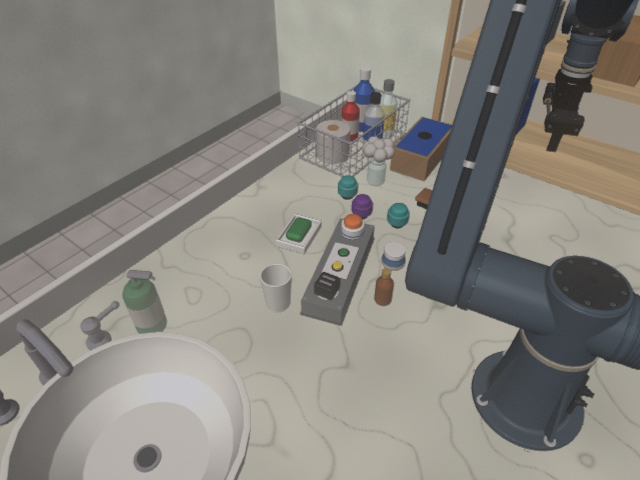

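Top view: the unit runs from (258,290) to (388,250), with the charger at (271,285), TEST at (310,272), RESET at (334,265) and the light at (371,251). Look-alikes of the light are purple (430,229) and turquoise (453,190) and (443,278). Only the orange one at (371,251) stands on the unit and fits. I'll measure from both views and confirm in a crop.

```bash
cat > h.py <<'E'
import numpy as np, cv2
from scipy.spatial.transform import Rotation as R
from rig import sensors, eyes
def cam(n):
    o=sensors.get_obs(); c=eyes.camera(n)
    if n=="wrist":
        H=np.eye(4);H[:3,:3]=R.from_quat(o["tool_rot"]).as_matrix();H[:3,3]=o["position"]
        c["T"]=H@np.array(c["hand_eye"])
    else:
        T=np.eye(4);T[:3,:3]=R.from_quat(c["attitude"]).as_matrix();T[:3,3]=c["xyz"];c["T"]=T
    return c
def ray(c,u,v):
    f=240/np.tan(np.radians(c["fov_y"])/2)
    d=c["T"][:3,:3]@np.array([(u-c["cx"])/f,-(v-c["cy"])/f,-1]);return c["T"][:3,3],d/np.linalg.norm(d)
def onz(c,u,v,z):
    p,d=ray(c,u,v);return p+d*(z-p[2])/d[2]
def cross(r1,r2):
    (p,d),(q,e)=r1,r2
    s=np.linalg.lstsq(np.c_[d,-e],q-p,rcond=None)[0];a=p+s[0]*d;b=q+s[1]*e
    return (a+b)/2,np.linalg.norm(a-b)
HSV=dict(orange=((5,150,120),(16,255,255)),yellow=((20,130,90),(32,255,255)),green=((50,90,30),(80,255,200)))
def blobs(c,k,amin=15):
    h=cv2.cvtColor(c["img"],cv2.COLOR_RGB2HSV);m=cv2.inRange(h,*map(np.array,HSV[k]))
    n,_,s,ce=cv2.connectedComponentsWithStats(m)
    return [(ce[i].round(1),s[i]) for i in range(1,n) if s[i][4]>=amin]
E
python3 - <<'E'
from h import *
c=cam("top");s=cam("side")
for k in HSV:
    for n,x in(("top",c),("side",s)):
        print(k,n,[(a.tolist(),b.tolist()) for a,b in blobs(x,k)])
cv2.imwrite("pics/crop1.png",np.hstack([cv2.resize(c["img"][190:330,240:400],(400,350),interpolation=2),cv2.resize(s["img"][200:340,290:450],(400,350),interpolation=2)])[:,:,::-1])
E
```

```text
orange top [([372.0, 251.2], [362, 241, 21, 22, 364])]
orange side [([351.7, 220.7], [345, 215, 15, 13, 152])]
yellow top [([623.6, 150.6], [611, 135, 29, 24, 332]), ([309.7, 272.8], [305, 268, 11, 11, 96]), ([317.5, 334.4], [313, 330, 10, 10, 76])]
yellow side [([389.0, 120.7], [388, 117, 3, 8, 15]), ([336.7, 265.1], [333, 262, 9, 8, 52])]
green top [([344.3, 189.6], [327, 177, 36, 26, 654]), ([333.7, 264.8], [329, 260, 10, 10, 79])]
green side [([294.9, 232.9], [287, 223, 17, 16, 109]), ([343.1, 251.7], [340, 249, 7, 6, 35])]
```

View pics/crop1.png

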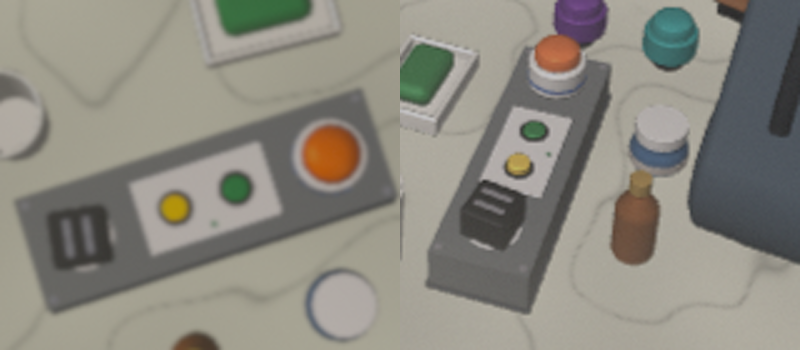

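The crop confirms it: the orange dome on the white body with the blue band sits in the unit's right-hand socket, beside green RESET, with yellow TEST next to the charger.

Run:
```python
from h import *
c=cam("top");s=cam("side")
P={}
for k,t,d,z in(("orange",(372,251.2),(351.7,220.7),.095),("yellow",(309.7,272.8),(336.7,265.1),.0605),("green",(333.7,264.8),(343.1,251.7),.0555)):
    P[k]=onz(c,*t,z);print(k,"top",P[k].round(4),"side",onz(s,*d,z).round(4),"x",[np.round(q,4) for q in cross(ray(c,*t),ray(s,*d))])
a=P["yellow"]-P["green"];b=P["green"]-P["orange"]
print(np.linalg.norm(a[:2]),np.linalg.norm(b[:2]),np.degrees(np.arctan2(a[1],a[0])),np.degrees(np.arctan2(b[1],b[0])))
o=sensors.get_obs();Rm=R.from_quat(o["tool_rot"]).as_matrix();print(Rm.round(3))
for k in P: print(k,(Rm.T@(P[k]-o["position"])*1000).round(1))
```

```text
orange top [ 0.521  -0.1483  0.095 ] side [ 0.5202 -0.1395  0.095 ] x [array([ 0.5234, -0.1479,  0.0873]), np.float64(0.0038)]
yellow top [ 0.479  -0.0255  0.0605] side [ 0.478  -0.0191  0.0605] x [array([ 0.4804, -0.0246,  0.0542]), np.float64(0.0025)]
green top [ 0.4961 -0.0737  0.0555] side [ 0.4953 -0.0695  0.0555] x [array([ 0.4971, -0.0734,  0.0513]), np.float64(0.0014)]
0.05120155530012788 0.07857990173907269 109.58823536964273 108.44412635199366
[[ 0.938  0.346 -0.   ]
 [ 0.346 -0.938  0.001]
 [ 0.    -0.001 -1.   ]]
orange [ 437.6 -305.6  149.5]
yellow [ 440.6 -435.3  184.1]
green [ 440.  -384.1  189. ]
```

The measured spacings of 51 and 79 mm match the given 52 and 79 mm, and the tool's y axis already lies along the unit. I'll shut the gripper and move over.

drive_tool(deltas=[[[30,-26,0,0,0,0],[30,-26,0,0,0,0],[30,-26,0,0,0,0],[30,-26,0,0,0,0],[30,-26,0,0,0,0],[30,-26,0,0,0,0],[30,-26,0,0,0,0]]], gripper=0)

```text
time: 0.93
position: [0.3507, -0.3415, 0.2448]
tool_rot: [0.985, 0.175, 0.0, 0.0]
ft_force: [0.7, 0.1, 1.3]
grip_width: 0.0486
grip_force: 0.0
```

drive_tool(deltas=[[[30,-26,0,0,0,0],[30,-26,0,0,0,0],[30,-26,0,0,0,0],[30,-26,0,0,0,0],[30,-26,0,0,0,0],[30,-26,0,0,0,0],[0,0,0,0,0,0],[0,0,0,0,0,0]]])

```text
time: 1.6
position: [0.4658, -0.1326, 0.2447]
tool_rot: [0.984, 0.178, 0.0, 0.0]
ft_force: [0.0, -0.1, -0.6]
grip_width: 0.0011
grip_force: 0.0
```

Run:
```python
from h import *
c=cam("wrist");o=sensors.get_obs();print(o["position"],o["tool_rot"],o["grip_width"],o["ft_force"])
cv2.imwrite("pics/w1.png",c["img"][:,:,::-1])
for k in HSV:
    for a,b in blobs(c,k,60):
        print(k,a,b,[onz(c,*a,z).round(4).tolist() for z in(.095,.0605,.0555)])
```

```text
[ 0.46538509 -0.133945    0.24464044] [ 9.84248659e-01  1.76789339e-01 -4.58943982e-05  3.22689933e-04] 0.0012583405453973793 [ 0.05054286 -0.45975318 -0.1798423 ]
orange [365.6 174.6] [ 339  147   54   55 2266] [[0.5228, -0.1456, 0.095], [0.5212, -0.1503, 0.0605], [0.5209, -0.151, 0.0555]]
orange [192.1 282.8] [189 275   7  17  82] [[0.3765, -0.0341, 0.095], [0.3574, -0.0255, 0.0605], [0.3547, -0.0242, 0.0555]]
orange [553.8 300.8] [537 288  35  23 522] [[0.4771, -0.3532, 0.095], [0.47, -0.3826, 0.0605], [0.469, -0.3869, 0.0555]]
orange [575.1 304.5] [568 299  14  11  95] [[0.4808, -0.3737, 0.095], [0.4741, -0.4056, 0.0605], [0.4732, -0.4102, 0.0555]]
orange [525.2 349.8] [515 345  23  13 187] [[0.4219, -0.3544, 0.095], [0.4082, -0.384, 0.0605], [0.4062, -0.3883, 0.0555]]
orange [544.2 353.2] [537 345  16  18 108] [[0.425, -0.3736, 0.095], [0.4118, -0.4055, 0.0605], [0.4098, -0.4101, 0.0555]]
orange [557.5 355.8] [548 345  21  23 214] [[0.4271, -0.3872, 0.095], [0.414, -0.4207, 0.0605], [0.4121, -0.4256, 0.0555]]
yellow [223.1 167.8] [211 156  25  25 484] [[0.4863, -0.0324, 0.095], [0.4803, -0.0236, 0.0605], [0.4795, -0.0224, 0.0555]]
yellow [188.4 298.6] [184 293  11  14  74] [[0.3599, -0.0348, 0.095], [0.3388, -0.0263, 0.0605], [0.3358, -0.0251, 0.0555]]
green [360.8  17.7] [ 317    0   88   40 3085] [[0.6282, -0.0985, 0.095], [0.6392, -0.0975, 0.0605], [0.6407, -0.0974, 0.0555]]
green [279.2 169. ] [267 157  25  25 504] [[0.5018, -0.0765, 0.095], [0.4977, -0.0729, 0.0605], [0.4971, -0.0724, 0.0555]]
```

View pics/w1.png

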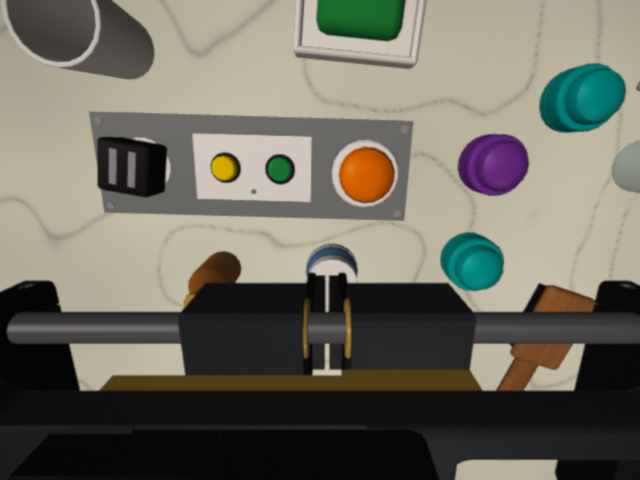

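Wrist view: dome at (366,175), TEST at (224,168), RESET at (279,169). All three agree with the top view to about 3 mm. I'll go above the dome, with the tip about 10 mm over it.

drive_tool(deltas=[[[16,11,0,0,0,0],[16,11,0,0,0,0],[16,10,30,0,0,0],[0,0,30,0,0,0],[0,0,30,0,0,0],[0,0,20,0,0,0],[0,0,0,0,0,0],[0,0,0,0,0,0]]])

```text
time: 2.32
position: [0.5202, -0.1494, 0.1338]
tool_rot: [0.985, 0.174, -0.001, -0.001]
ft_force: [0.4, 0.8, 0.1]
grip_width: 0.0007
grip_force: 0.0
```

drive_tool(deltas=[[[2,-1,5,0,0,0],[0,0,4,0,0,0],[0,0,2,0,0,0],[0,0,1,0,0,0],[0,0,1,0,0,0],[0,0,0,0,0,0]]])

```text
time: 2.82
position: [0.5233, -0.1467, 0.1223]
tool_rot: [0.984, 0.176, 0.001, 0.001]
ft_force: [-0.9, -1.6, 4.4]
grip_width: 0.0005
grip_force: 1.7
```

drive_tool(deltas=[[[0,0,1,0,0,0],[0,0,1,0,0,0],[0,0,0,0,0,0]]])

```text
time: 3.07
position: [0.5233, -0.1467, 0.1201]
tool_rot: [0.984, 0.176, 0.001, 0.001]
ft_force: [-0.7, -0.8, 5.9]
grip_width: 0.0007
grip_force: 3.0
```

About 3.5 mm in at 5.9 N, so the light has switched. I'll let go, rise and move above TEST.

drive_tool(deltas=[[[0,0,-10,0,0,0],[0,0,-20,0,0,0],[2,-30,0,0,0,0],[0,-35,0,0,0,0],[0,-35,0,0,0,0],[0,-30,0,0,0,0],[0,0,20,0,0,0],[0,0,0,0,0,0]]])

```text
time: 3.73
position: [0.477, -0.0213, 0.1281]
tool_rot: [0.984, 0.177, -0.003, -0.001]
ft_force: [-0.2, -0.7, 1.0]
grip_width: 0.0002
grip_force: 0.0
```

drive_tool(deltas=[[[0,0,20,0,0,0],[0,0,15,0,0,0],[0,0,0,0,0,0],[0,0,0,0,0,0]]])

```text
time: 4.07
position: [0.4797, -0.0241, 0.0944]
tool_rot: [0.985, 0.175, -0.001, -0.0]
ft_force: [-0.6, -0.2, 0.5]
grip_width: 0.0007
grip_force: 0.0
```

Run:
```python
from h import *
c=cam("wrist");s=cam("side");o=sensors.get_obs();print(o["position"],o["tool_rot"],o["ft_force"])
cv2.imwrite("pics/w2.png",np.hstack([cv2.resize(c["img"],(400,300)),cv2.resize(s["img"][200:320,290:450],(400,300),interpolation=2)])[:,:,::-1])
for k in("yellow","green"):
    for a,b in blobs(c,k,60):
        print(k,a,b,[onz(c,*a,z).round(4).tolist() for z in(.0605,.0555)])
```

```text
[ 0.48048609 -0.02423164  0.09526466] [9.84547610e-01 1.75116120e-01 5.41924763e-04 2.32092209e-04] [ 0.28546697  0.21625281 -0.62985003]
yellow [323.9 270.6] [306 259  37  42 495] [[0.4866, -0.0198, 0.0605], [0.4847, -0.0204, 0.0555]]
green [563.2  28.8] [ 485    0  155   64 8866] [[0.6327, -0.0807, 0.0605], [0.6351, -0.0831, 0.0555]]
green [417.3 273.5] [397 261  42  23 789] [[0.5026, -0.068, 0.0605], [0.5012, -0.07, 0.0555]]
```

View pics/w2.png

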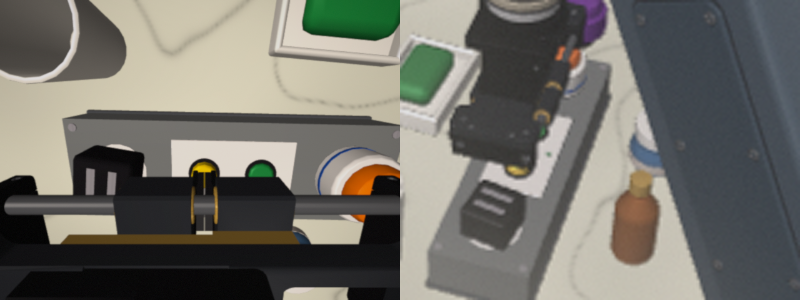

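The fingertips are centred over yellow TEST: key at column 204 of the left half, fingers at 205. Pressing now.

drive_tool(deltas=[[[0,0,5,0,0,0],[0,0,5,0,0,0],[0,0,2,0,0,0],[0,0,2,0,0,0],[0,0,2,0,0,0],[0,0,1,0,0,0],[0,0,0,0,0,0]]])

```text
time: 4.75
position: [0.4801, -0.0239, 0.0777]
tool_rot: [0.984, 0.176, 0.0, 0.0]
ft_force: [-1.2, -0.3, 5.8]
grip_width: 0.0004
grip_force: 3.0
```

drive_tool(deltas=[[[0,0,1,0,0,0],[0,0,0.5,0,0,0],[0,0,0,0,0,0]]])

```text
time: 5.0
position: [0.4801, -0.0239, 0.0766]
tool_rot: [0.984, 0.176, 0.0, 0.0]
ft_force: [-0.4, -1.0, 8.4]
grip_width: 0.0004
grip_force: 4.0
```

8.4 N, past the stop, so TEST is fully in. I'll let go and move to RESET.

drive_tool(deltas=[[[0,0,-5,0,0,0],[0,0,-17,0,0,0],[0,0,0,0,0,0],[-1,26,0,0,0,0],[0,26,0,0,0,0],[0,0,0,0,0,0],[0,0,0,0,0,0]]])

```text
time: 5.58
position: [0.4972, -0.0738, 0.0976]
tool_rot: [0.985, 0.174, 0.0, -0.0]
ft_force: [0.0, 0.1, 0.3]
grip_width: 0.0006
grip_force: 0.0
```

Run:
```python
from h import *
c=cam("wrist");s=cam("side");o=sensors.get_obs();print(o["position"],o["ft_force"])
cv2.imwrite("pics/w3.png",np.hstack([cv2.resize(c["img"],(400,300)),cv2.resize(s["img"][200:320,290:450],(400,300),interpolation=2)])[:,:,::-1])
```

```text
[ 0.49568553 -0.07216969  0.09745172] [ 0.15971744  0.77153139 -0.10914237]
```

View pics/w3.png

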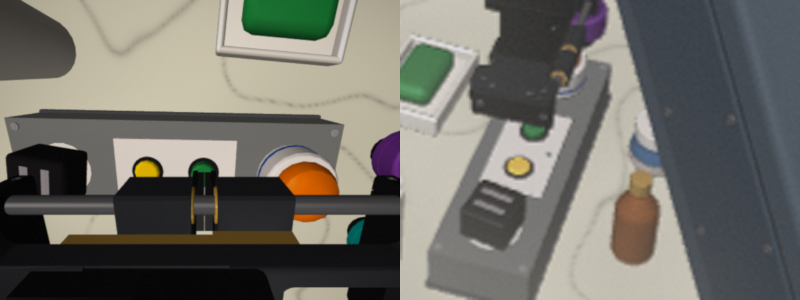

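Green RESET now stands out and TEST is in. The fingers are centred over green at (204,170) in the left half.

drive_tool(deltas=[[[0,0,7,0,0,0],[0,0,6,0,0,0],[0,0,2,0,0,0],[0,0,2,0,0,0],[0,0,2,0,0,0],[0,0,1,0,0,0],[0,0,0.5,0,0,0],[0,0,0,0,0,0]]])

```text
time: 6.35
position: [0.496, -0.072, 0.0777]
tool_rot: [0.984, 0.175, -0.001, -0.001]
ft_force: [-0.7, 3.3, 6.0]
grip_width: 0.0011
grip_force: 3.1
```

drive_tool(deltas=[[[0,0,1,0,0,0],[0,0,0.5,0,0,0],[0,0,0,0,0,0]]])

```text
time: 6.6
position: [0.4961, -0.072, 0.0765]
tool_rot: [0.985, 0.175, -0.001, -0.001]
ft_force: [-1.6, 3.5, 8.8]
grip_width: 0.0005
grip_force: 4.1
```

8.8 N, so RESET is fully in. I'll let go, rise and go back over the dome.

drive_tool(deltas=[[[0,0,-5,0,0,0],[0,0,-33,0,0,0],[0,0,-35,0,0,0],[0,0,0,0,0,0],[0,40,0,0,0,0],[0,39,0,0,0,0],[0,0,0,0,0,0],[0,0,0,0,0,0]]])

```text
time: 7.27
position: [0.5253, -0.1494, 0.149]
tool_rot: [0.985, 0.174, 0.001, 0.001]
ft_force: [-0.2, 0.6, 0.8]
grip_width: 0.0005
grip_force: 0.0
```

Run:
```python
from h import *
c=cam("wrist");o=sensors.get_obs();print(o["position"],o["ft_force"])
cv2.imwrite("pics/w4.png",c["img"][:,:,::-1])
```

```text
[ 0.52384913 -0.14760075  0.14860572] [-0.67875243  0.16669761  0.11313273]
```

View pics/w4.png

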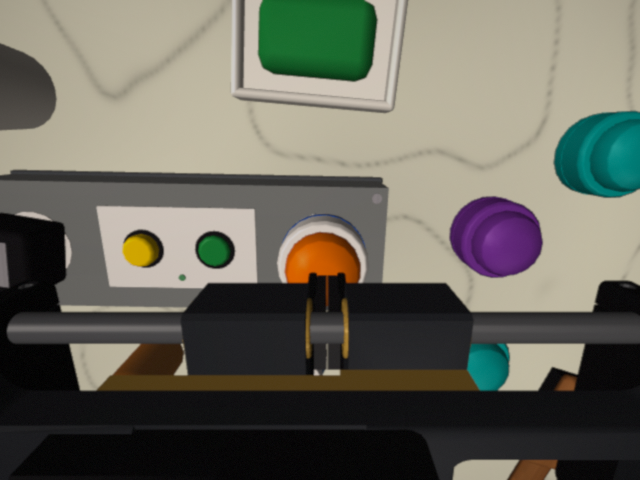

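The dome is at column 323 and the fingers at 327, so they're centred. RESET is in and TEST is out. I'll press about 28 mm down, as before.

drive_tool(deltas=[[[0,0,15,0,0,0],[0,0,6,0,0,0],[0,0,3,0,0,0],[0,0,2,0,0,0],[0,0,1,0,0,0],[0,0,1,0,0,0],[0,0,0,0,0,0],[0,0,0,0,0,0]]])

```text
time: 7.98
position: [0.5234, -0.1462, 0.1215]
tool_rot: [0.984, 0.176, -0.001, -0.001]
ft_force: [-3.3, 1.4, 5.4]
grip_width: 0.0002
grip_force: 2.6
```

drive_tool(deltas=[[[0,0,1,0,0,0],[0,0,0.5,0,0,0],[0,0,0,0,0,0]]])

```text
time: 8.23
position: [0.5232, -0.1461, 0.12]
tool_rot: [0.984, 0.175, -0.001, -0.001]
ft_force: [-4.0, 3.3, 6.2]
grip_width: 0.0002
grip_force: 3.3
```

drive_tool(deltas=[[[0,0,-5,0,0,0],[0,0,-30,0,0,0],[0,0,-40,0,0,0],[0,0,-30,0,0,0],[-35,0,0,0,0,0],[-35,0,0,0,0,0],[0,0,0,0,0,0],[0,0,0,0,0,0]]])

```text
time: 8.9
position: [0.4581, -0.1722, 0.2253]
tool_rot: [0.985, 0.174, 0.001, 0.001]
ft_force: [0.5, 0.6, 0.2]
grip_width: 0.0006
grip_force: 0.0
```

Run:
```python
from h import *
c=cam("wrist")
cv2.imwrite("pics/w5.png",c["img"][:,:,::-1])
```

```text
(no output)
```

View pics/w5.png

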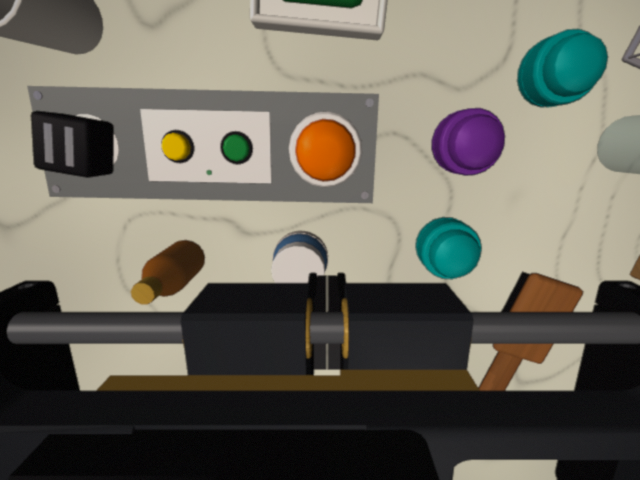

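The light at (325,150) and the charger at (72,144) sit in place, TEST (177,146) is out, RESET (236,147) is in, and the arm is clear of everything.

```bash
python3 -c "
from rig import ticket
print(ticket.hand_in())"
```

```text
the job is handed in; nothing more can be done
None
```

I tapped the dome on, pressed TEST and then RESET fully in, tapped the dome off and handed the job in; forces read 9 N or less, the last picture shows the night-light and charger in place, and no verdict was returned.

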